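Steer the juice-of-the-day light spot onto the red ring

TASK

On the breakfast counter a small pointer lamp bounces its light spot off an overhead mirror onto a slate tile, but a jam jar has been left standing on the tile. First put the jam jar back upright on its round cork coaster between the two cereal jars; then turn the two thumbscrews on top of the mirror head until the light spot lies inside the red ring. Leave the cereal jars, the carafe and the cup standing where they are.

Things in the scene. Friction and masses are not known exactly. Their poses are not given: they have to be found in the camera images.
- pointer: Fixed pointer lamp; origin on the counter under the mirror head; the spot moves along its x and y axes. In its frame, mm: black head plate x -45..87, y -60..70, z 157..165, mirror below it, post 22 square at x 75; lamp barrel on x 0, 39 in diameter, y -155..-75, below z 75, on a foot 6 high; slate tile x -60..60, y 95..215; rail 6 high at x 60..110, y -165..205
- slate_center (a point): Centre of the top face of the black slate tile, 120 x 120 mm, 12 mm high; at (0, +155, 12) mm in the pointer's frame. Four flat printed rings (red, blue, green, yellow; outer diameter 31, inner 23 mm) lie on it at the corners of a square about 42 mm wide about the centre, in any order
- ring_red: The flat red ring printed on the slate, inner diameter 23 mm, outer 31 mm; origin at its centre on the slate's top face
- spot_center (a point): Centre of the round pale-yellow light spot, 10 mm in diameter, on the slate (at the start under the jam jar). It cannot be touched; it moves only with the two screws
- screw_a (a joint): Angle of the brass thumbscrew in rad, positive anticlockwise seen from above, stops at -2.6 and +2.6. Turning it by +1 rad (anticlockwise) moves the spot 14 mm along the pointer's +y axis (away from the mirror head), clockwise along -y. Stays where it is left; friction about 0.04 N m
- screw_a_grip (a point): Middle of the brass thumbscrew's head: upright round knurled knob 28 mm in diameter, 28 mm high, axis vertical, white line on its top; this point is 14 mm below its top and 25 mm above the head plate; at (0, -40, 190) mm in the pointer's frame
- screw_b (a joint): Angle of the blue thumbscrew in rad, positive anticlockwise seen from above, stops at -2.6 and +2.6. Turning it by +1 rad (anticlockwise) moves the spot about 14 mm along the pointer's +x axis, clockwise along -x, on a slight arc of 195 mm radius about the brass screw, which swivels along by 0.07 rad. Stays where it is left; friction about 0.04 N m
- screw_b_grip (a point): Middle of the blue thumbscrew's head, same shape and size as the brass one, at (0, +50, 190) mm in the pointer's frame; every ring can be reached with both screws within +-1.9 rad
- jam: Loose jam jar, 54 mm in diameter up to 60 mm high, brass-coloured lid 52 mm in diameter from 65 to 82 mm (total height 82 mm), about 0.2 kg; origin at the centre of its underside, z axis up through the lid. It starts upright on the slate tile, near its middle
- coaster: Fixed round cork coaster, 88 mm in diameter, 6 mm high, on the counter; origin at the centre of its underside; the jam jar belongs on it. The cereal jars stand on either side of it, centres 108 to 118 mm away along its own x axis
- cereal_near: Bystander: cereal jar, 80 mm in diameter, 116 mm high, origin at the centre of its underside; stands on the coaster's -x side
- cereal_far: Bystander: second cereal jar, same size, on the coaster's +x side
- carafe: Bystander: orange juice carafe with a clear narrow neck, 73 mm in diameter, 230 mm high, origin at the centre of its underside; stands near the brass thumbscrew and is taller than it
- cup: Bystander: white cup, 72 mm in diameter at the rim, 60 mm high, origin at the centre of its underside; stands in front of the slate
Things that resemble listed ones, but are neither listed nor needed, are in the scene too. What is shaped like the jam but orange is not meant.

How it is judged:
By the outcome, as a careful person would: the job done as asked, in the order asked, and still so for the second after the job is handed in, with the robot touching nothing.
It also fails if it takes over 72 s, if anything falls off the work surface, if the arm or the gripper's body presses on something with over 40 N, if the wrist force passes 120 N, or if a joint passes its speed limit or range.

ROBOT

A 7-joint arm with a two-finger parallel gripper is mounted at the origin on the work surface. World frame = base frame: x ahead of the robot, y to its left, z up, the work surface at z = 0. Lengths are in m, angles in rad, forces in N, time in s.
With the tool pointing down it reaches from about 0.425 to 0.925 m from the base axis. Payload 6.8 kg.
Tool frame: the origin (TCP) lies midway between the tips of the shut fingers; the grasp point (between the pads) lies 19 mm behind it; x points along the fingers, y is the direction in which the jaws open and shut, and the axes are right-handed (so a half turn about x gives the same grasp; the last joint's range is limited). The gripper opens to 85 mm and grips with 20 to 120 N. Pads are 22 mm wide; open, the fingers measure 114 mm over their backs; the gripper's body (76 mm by 85 mm) begins 54 mm behind the grasp point. The pads swing forward as they close: fully open they stand 13 mm farther back than shut.
Start: joints at [1.16, 0.477, 0.022, 1.555, -0.011, 1.109, -0.083], TCP at [0.201, -0.644, 0.231] pointing down, gripper open.
Joint ranges: [-2.96, 2.96], [-0.34, 2.1], [-1.41, 1.46], [0.24, 2.44], [-1.37, 4.51], [0.17, 1.92], [-2.96, 2.96]. Speed limits (rad/s): [2.39, 2.39, 3.14, 3.14, 3.14, 3.14, 3.14].

INTERFACE

Orientations are given as a rotation vector (axis times angle).
In Python, from bench import r gives the robot as it stands.
- The arm moves only by the tool carry_out, never from a script. Its argument "targets" is one flat list of numbers, 7 for each row, row after row: the finger opening in m, from 0 to 0.0854, then the shift along the tool's x, y, z in m, then the turn, a rotation vector about the tool's x, y, z in units of 5 degrees (1.0 is 5 degrees). A call has 1 to 12 rows; each row is the pose to reach, as a shift and turn from the pose measured when the call began, along the tool's axes at that moment; what a row does not reach only later rows make up. A row lasts 1/8 s, in which the tool goes at most 62.5 mm and 10.7 degrees, less where a joint would pass 70% of its speed; a pose out of reach is approached as far as the arm can. A call with a gripper value outside its range is refused whole. The fingers move at their own pace and stop on an object; "squeeze" is the grip in N (left out, the last holds). Time passes only in rows, so rows that repeat a pose let the fingers close. It gives the time, the measured TCP pose, the force and the opening at its end, in the units of the state.
- r.get_obs(): the state, without advancing time (a new reading comes with each control period).
- r.grab_frame(name): name is "scene" or "top" or "wrist"; returns the picture (420x560x3 uint8, blue, green, red); there is no depth.
- r.camera_info(name): a dict with "fx", "fy", "cx", "cy" (pixels), "xyz" and "orientation" of the camera in the world. Camera axes: x right, y up, looking along -z (the intrinsics and any distortion apply to the point x, -y, -z); pixel columns grow to the right and rows downward; lengths in m; the calibration is good to about 2 mm. A picture is of the moment at which its call begins: read the wrist's pose just before it. camera_info takes no time and is no camera call; for the wrist camera it gives the pose at the moment of the call.
- r.hand_in(): hands the job in, once; it reports no verdict.
The state is a dict: "clock": time; "joints": joint angles; "qvel": joint speeds; "tau": joint torques, N m; "tcp_pos": TCP position; "orientation": TCP orientation; "contact_force": force on the tool from outside, world axes, zero at the start; "moment": the same for the moment, N m; "grip_width": finger opening in m.
Only numpy, scipy, OpenCV 4.12 (cv2) and the standard library are available. Lean on these libraries where they do the work, as an engineer would, in place of code of your own. Each camera call takes 0.05 s, during which the arm holds its last target. There are 200 camera calls.

## Working session

There is one attempt and no reset: what is moved stays moved. The work goes in short steps, Python scripts to look and compute and a tool call to move; the robot and the scene stay as the last step left them, time stands still between calls to the robot, and variables do not carry over. Pictures are saved under pics/ and viewed, about 8 in all and at most 12, crops included, and the job is handed in when it is done.

Besides the shell and the picture viewer there is one more tool, called after "Request:" by a JSON object that holds its "name" and its "arguments", one argument or row to a line. carry_out: Moves the arm, as the interface text tells. Its arguments: {"type":"object","properties":{"targets":{"type":"array","items":{"type":"number"}},"squeeze":{"type":"number"}},"required":["targets"]}

```bash
ls; mkdir -p pics
python3 - <<'E'
from bench import r
import cv2
o=r.get_obs()
print({k:o[k] for k in('clock','tcp_pos','orientation','grip_width','contact_force')})
for n in("scene","top","wrist"):
    print(n,r.camera_info(n)); cv2.imwrite(f'pics/{n}0.png',r.grab_frame(n))
E
```

```text
pics
{'clock': 0.0, 'tcp_pos': array([ 0.20110743, -0.64370751,  0.23030253]), 'orientation': array([ 2.05871806,  0.31610807, -2.05954262]), 'grip_width': 0.08551553596547558, 'contact_force': array([-0.22868   , -0.52449455, -0.72987013])}
scene {'fx': 391.04482727001374, 'fy': 391.04482727001374, 'cx': 283.68750790807593, 'cy': 202.59661305553615, 'xyz': array([1.04161599, 0.55115509, 0.62101597]), 'orientation': array([0.53608081, 1.13322758, 2.0517594 ])}
top {'fx': 393.5131269963458, 'fy': 393.5131269963458, 'cx': 280.06414220166016, 'cy': 206.15395262216333, 'xyz': array([0.35612307, 0.04632064, 0.95766307]), 'orientation': array([ 0.12663797, -0.09602741, -1.54515219])}
wrist {'fx': 354.56933862780625, 'fy': 354.56933862780625, 'cx': 280.97595823922046, 'cy': 209.9925175374256, 'xyz': array([ 0.26664823, -0.62423048,  0.37371096]), 'orientation': array([-0.23541491,  0.1762238 , -1.2586011 ])}
```

View pics/top0.png

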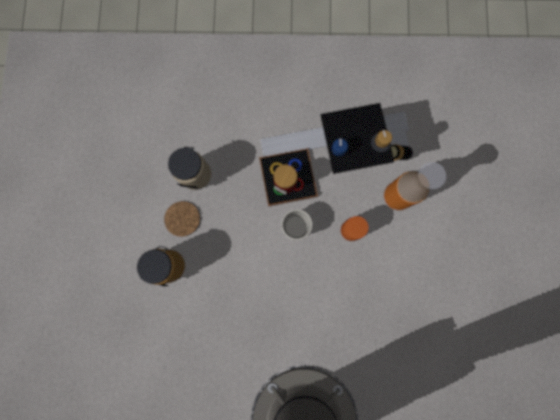

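View pics/scene0.png

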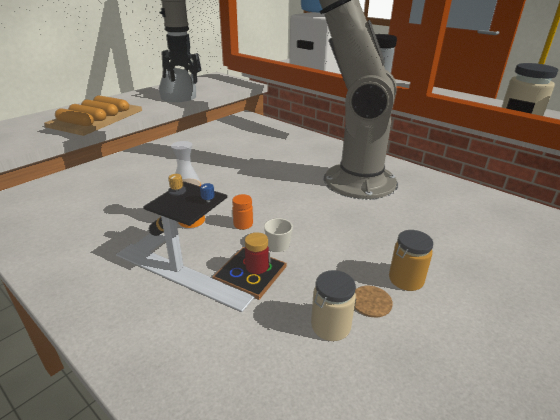

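The top view shows the jam's brass lid on the slate (285,176), with the orange decoy jar at (354,228). The coaster is at (182,218), between cereal lids at (186,161) and (155,266). The head plate is near (357,138), with screws at blue (340,147) and brass (384,137), the carafe at (408,187) and the cup at (297,225). Things that could pass for the jam are the red jar with brass lid on the slate (top 285,176; scene 257,253), which matches the description, and the orange jar (top 354,228; scene 243,212), which is excluded. I'll check the choice in a close crop while measuring.

```bash
cat > h.py <<'E'
import numpy as np, cv2
from scipy.spatial.transform import Rotation as R
from bench import r
def ray(ci,u,v):
    d=R.from_rotvec(ci['orientation']).apply([(u-ci['cx'])/ci['fx'],-(v-ci['cy'])/ci['fy'],-1.]); return np.array(ci['xyz']),d
def onz(ci,u,v,z):
    c,d=ray(ci,u,v); return c+d*(z-c[2])/d[2]
def proj(ci,p):
    q=R.from_rotvec(ci['orientation']).inv().apply(np.array(p)-ci['xyz']); return ci['cx']+ci['fx']*q[...,0]/-q[...,2], ci['cy']-ci['fy']*q[...,1]/-q[...,2]
def blobs(im,lo,hi,amin=30,box=None):
    m=cv2.inRange(cv2.cvtColor(im,cv2.COLOR_BGR2HSV),np.array(lo),np.array(hi))
    if box: k=np.zeros_like(m); x0,y0,x1,y1=box; k[y0:y1,x0:x1]=1; m=m*k
    n,l,s,c=cv2.connectedComponentsWithStats(m)
    return [(s[i][4],c[i].round(1),s[i][:4],cv2.minAreaRect(np.argwhere(l==i)[:,::-1].astype(np.float32))) for i in range(1,n) if s[i][4]>=amin]
E
python3 - <<'E'
from h import *
im=cv2.imread('pics/top0.png'); ci=r.camera_info('top')
cv2.imwrite('pics/crop1.png',cv2.resize(im[90:290,130:450],(800,500),interpolation=cv2.INTER_CUBIC))
def show(n,lo,hi,box,z,a=30):
    for b in blobs(im,lo,hi,a,box): print(n,b[0],b[1],b[2],'w',onz(ci,*b[1],z).round(4))
show('coaster',(5,70,60),(25,255,255),(160,195,206,240),.006)
show('lid',(12,90,110),(28,255,255),(270,160,302,192),.094)
show('blue',(100,90,30),(125,255,255),(325,130,355,162),.204)
show('brass',(12,90,90),(28,255,255),(370,125,396,155),.204)
for n,lo,hi in(('red',(0,120,60),(6,255,255)),('red2',(172,120,60),(180,255,255)),('yel',(22,120,60),(34,255,255)),('grn',(40,60,40),(85,255,255)),('blu',(100,90,40),(125,255,255))): show(n,lo,hi,(262,150,316,204),.012,8)
b=blobs(im,(0,0,0),(180,255,32),1500,(300,90,420,190))
for x in b:
    print('plate',x[0]); P=[onz(ci,*p,.165) for p in cv2.boxPoints(x[3])]; print(np.array(P).round(4))
E
```

```text
coaster 947 [181.8 218.4] [165 202  35  34] w [0.4568 0.306  0.006 ]
lid 390 [284.3 175.7] [271 164  25  23] w [0.5488 0.0569 0.094 ]
blue 240 [339.  147.3] [331 138  18  19] w [ 0.5836 -0.051   0.204 ]
brass 174 [383.2 138.6] [376 131  16  16] w [ 0.6029 -0.138   0.204 ]
yel 9 [275.2 163.6] [272 162   6   4] w [0.5971 0.081  0.012 ]
grn 37 [276.8 192.2] [272 188  11   8] w [0.5255 0.0753 0.012 ]
blu 96 [295.6 162.6] [288 158  15  13] w [0.6006 0.0308 0.012 ]
plate 2894
[[ 0.6654 -0.0193  0.165 ]
 [ 0.6941 -0.1459  0.165 ]
 [ 0.5694 -0.168   0.165 ]
 [ 0.5415 -0.0441  0.165 ]]
```

View pics/crop1.png

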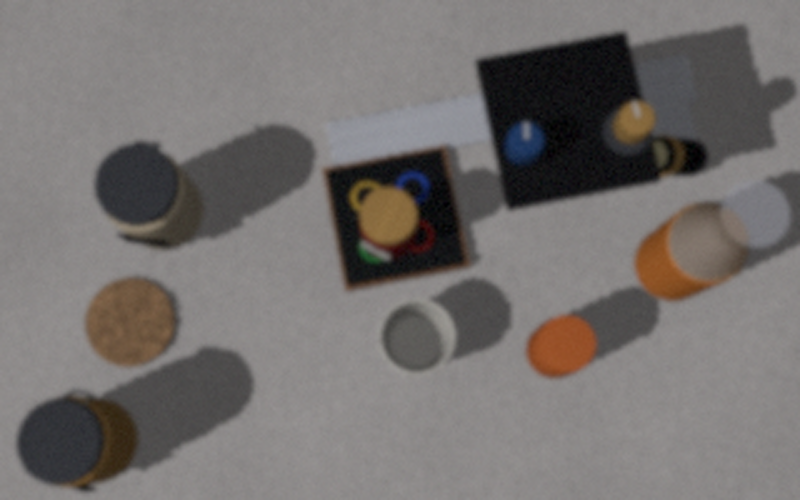

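The crop confirms the jam: brass lid with red body on the slate at crop (388,216). The decoy is all orange at crop (562,345). The red ring peeks out at crop (420,237), and the lid hides the spot. Next I'll compute the pointer frame, bystanders and hover move.

```bash
cat >> h.py <<'E'
def axes(o=None):
    o=o or r.get_obs(); return R.from_rotvec(o['orientation'])
def go(p,yaw=None):
    """shift & turn (5deg units) in tool axes to reach world p with jaw (tool y) at world yaw deg (mod 180, nearest), tool x straight down"""
    o=r.get_obs(); T=axes(o); sh=T.inv().apply(np.array(p)-o['tcp_pos'])
    y=T.apply([0,1,0]); cur=np.degrees(np.arctan2(y[1],y[0]))
    if yaw is None: yaw=cur
    d=(yaw-cur+90)%180-90; yw=np.radians(cur+d)
    X=np.array([0,0,-1.]);Y=np.array([np.cos(yw),np.sin(yw),0]);Z=np.cross(X,Y)
    t=(T.inv()*R.from_matrix(np.c_[X,Y,Z])).as_rotvec()
    print('tcp',o['tcp_pos'].round(4),'jaw',round(cur,1),'turn',round(d,1),'q7',o['joints'][6].round(2),'t',o['clock'],'| shift',sh.round(4),'turn5',(np.degrees(t)/5).round(3))
E
python3 - <<'E'
from h import *
ci=r.camera_info('top')
for n,u,v,z in(('cerA',184.8,163.6,.116),('cerB',155,266,.116),('cup',297,225,.06),('carafe top',432,176,.23),('slate',288.4,176.8,.012)): print(n,onz(ci,u,v,z).round(3))
print(axes().as_matrix().round(3)); 
wi=r.camera_info('wrist'); o=r.get_obs(); print('cam in tool',axes().inv().apply(wi['xyz']-o['tcp_pos']), (axes().inv()*R.from_rotvec(wi['orientation'])).apply([0,0,-1]))
go((.46,.0,.30),100)
for n in('scene','top'): print(n,proj(r.camera_info(n),[.551,.057,.094]))
E
```

```text
cerA [0.567 0.277 0.116]
cerB [0.342 0.327 0.116]
cup [0.442 0.026 0.06 ]
carafe top [ 0.523 -0.222  0.23 ]
slate [0.564 0.048 0.012]
[[-0.001  0.298 -0.955]
 [ 0.001 -0.955 -0.298]
 [-1.    -0.001  0.   ]]
cam in tool [-0.14331132  0.00063657 -0.06840454] [ 9.62505093e-01 -6.11608318e-04  2.71262919e-01]
tcp [ 0.2011 -0.6439  0.2305] jaw -72.7 turn -7.3 q7 -0.08 t 0.15 | shift [-0.0688 -0.5375 -0.4391] turn5 [1.47  0.003 0.016]
scene (np.float64(256.3871349625483), np.float64(239.27028500880522))
top (np.float64(284.2732214432097), np.float64(174.7199866668757))
```

Request:
{"name": "carry_out", "arguments": {
  "targets": [0.085, -0.05, -0.03, -0.03, 0, 0, 0, 0.085, -0.07, -0.08, -0.08, 1, 0, 0, 0.085, -0.07, -0.13, -0.125, 2, 0, 0, 0.085, -0.07, -0.175, -0.17, 3, 0, 0, 0.085, -0.07, -0.22, -0.21, 4, 0, 0, 0.085, -0.07, -0.265, -0.255, 5, 0, 0, 0.085, -0.07, -0.31, -0.3, 6, 0, 0, 0.085, -0.07, -0.355, -0.345, 6, 0, 0, 0.085, -0.07, -0.4, -0.385, 6, 0, 0, 0.085, -0.07, -0.445, -0.43, 6, 0, 0, 0.085, -0.07, -0.49, -0.47, 6, 0, 0, 0.085, -0.07, -0.535, -0.515, 6, 0, 0]
}}

```text
clock: 1.65
tcp_pos: [0.5257, 0.0065, 0.3013]
orientation: [-2.104, 0.233, 2.105]
contact_force: [1.2, 0.6, 0.9]
grip_width: 0.085
```

Run:
```python
from h import *
ci=r.camera_info('wrist'); im=r.grab_frame('wrist'); cv2.imwrite('pics/w1.png',im)
for n,lo,hi,z in(('lid',(12,90,90),(28,255,255),.094),('red',(0,120,50),(8,255,255),.012),('grn',(40,60,40),(85,255,255),.012),('blu',(100,90,40),(125,255,255),.012)):
    for b in blobs(im,lo,hi,150): print(n,b[0],b[1],b[2],onz(ci,*b[1],z).round(4))
go((.551,.057,.037),77.5)
```

```text
lid 2426 [475.6  41.7] [445  12  62  56] [ 0.612  -0.1937  0.094 ]
lid 3680 [229.3 156.1] [171  73 135 135] [0.561  0.0504 0.094 ]
lid 3298 [476.5 129.3] [437  91 108  81] [ 0.5338 -0.1889  0.094 ]
lid 2629 [392.8 225.1] [362 195  63  61] [ 0.4547 -0.097   0.094 ]
lid 2977 [ 75.7 264.2] [ 44 235  65  59] [0.4851 0.2414 0.094 ]
lid 228 [ 70.7 327.2] [ 55 317  34  21] [0.4132 0.2759 0.094 ]
blu 1773 [348.4 102.8] [323  77  51  50] [ 0.5831 -0.0872  0.012 ]
blu 528 [246.6 116.2] [232 101  30  31] [0.5945 0.0325 0.012 ]
tcp [0.5283 0.0163 0.3015] jaw -102.1 turn -0.4 q7 -2.01 t 1.7 | shift [ 0.2649 -0.0426 -0.0134] turn5 [ 0.082 -0.009  0.084]
```

View pics/w1.png

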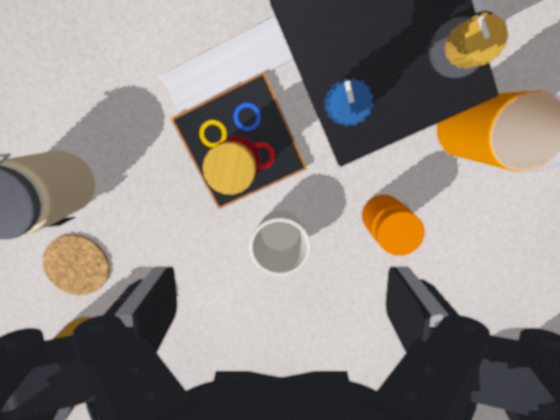

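The wrist view shows the jam lid disc near (229,169) on the slate, with the red ring at (262,156) behind it, yellow (212,133) and blue (247,117). The cup is at (280,246), clear of the jaws.

Run:
```python
from h import *
im=cv2.imread('pics/w1.png'); ci=r.camera_info('wrist')
c=im[120:215,185:275]; m=cv2.inRange(cv2.cvtColor(c,cv2.COLOR_BGR2HSV),(15,90,110),(28,255,255))
m=cv2.morphologyEx(m,cv2.MORPH_OPEN,np.ones((9,9)))
k=max(cv2.findContours(m,0,1)[0],key=cv2.contourArea); (x,y),rad=cv2.minEnclosingCircle(k); print(x+185,y+120,rad,cv2.boundingRect(k))
for v in(168,169.5): print(onz(ci,229.3,v,.094))
cz=onz(ci,229.3,169,.094); print('px radius expected',[np.hypot(*(np.array(proj(ci,cz+d))-[229.3,169])) for d in([.026,0,0],[0,.026,0])])
go((cz[0],cz[1],.039),77.5)
P=onz(ci,262,156,.012);print('red ring',P)
for n,u,v in(('blue',246.6,116.2),('yel',212,133)):print(n,onz(ci,u,v,.012))
```

```text
227.50342559814453 166.17123413085938 29.268024444580078 (18, 22, 52, 53)
[0.55218029 0.06486725 0.094     ]
[0.55072188 0.0652395  0.094     ]
px radius expected [np.float64(26.68179205732796), np.float64(25.705579738067637)]
tcp [0.5283 0.0163 0.3015] jaw -102.1 turn -0.4 q7 -2.01 t 1.7 | shift [ 0.2629 -0.0506 -0.0119] turn5 [ 0.082 -0.009  0.084]
red ring [0.54812747 0.03739641 0.012     ]
blue [0.59757419 0.04475426 0.012     ]
yel [0.58731576 0.08985763 0.012     ]
```

The arm was still settling while that picture was taken, so the pose I used was stale. I'll measure again now that it is at rest.

Run:
```python
from h import *
r.grab_frame('wrist')
ci=r.camera_info('wrist'); o=r.get_obs(); im=r.grab_frame('wrist'); cv2.imwrite('pics/w2.png',im); ti=r.camera_info('top')
print(o['tcp_pos'],r.get_obs()['tcp_pos'],np.abs(o['qvel']).max())
g=proj(ci,[.551,.057,.094]); print('pred lid px',g)
x0,y0=int(g[0]-55),int(g[1]-55); c=im[y0:y0+110,x0:x0+110]
m=cv2.inRange(cv2.cvtColor(c,cv2.COLOR_BGR2HSV),(15,90,110),(28,255,255)); m=cv2.morphologyEx(m,cv2.MORPH_OPEN,np.ones((9,9)))
k=max(cv2.findContours(m,0,1)[0],key=cv2.contourArea); x,y,w,h=cv2.boundingRect(k); print('box',x+x0,y+y0,w,h)
u,v=x0+x+w/2, y0+y+h-w/2; lid=onz(ci,u,v,.094); print('lid',u,v,lid)
b=blobs(im,(100,90,40),(125,255,255),300)
for q in b: print('blue',q[0],q[1],onz(ci,*q[1],.012).round(4),onz(ci,*q[1],.2).round(4))
go((lid[0],lid[1],.039),77.5)
```

```text
[0.52685772 0.01278677 0.3012671 ] [0.52583999 0.00872963 0.30093947] 0.09126974629991488
pred lid px (np.float64(233.01981970055144), np.float64(166.5534898369556))
box 210 141 53 53
lid 236.5 167.5 [0.54936518 0.05384161 0.094     ]
blue 1813 [359.8 103.3] [ 0.5823 -0.0919  0.012 ] [ 0.5873 -0.0533  0.2   ]
blue 527 [253.7 115.8] [0.5943 0.0325 0.012 ] [0.5941 0.017  0.2   ]
tcp [0.5258 0.0087 0.3009] jaw -102.3 turn -0.2 q7 -2.0 t 1.8 | shift [ 0.2621 -0.0484 -0.0138] turn5 [0.048 0.017 0.031]
```

Request:
{"name": "carry_out", "arguments": {
  "targets": [0.085, 0.02, -0.045, -0.013, 0, 0, 0, 0.085, 0.06, -0.05, -0.014, 0, 0, 0, 0.085, 0.11, -0.05, -0.014, 0, 0, 0, 0.085, 0.15, -0.05, -0.014, 0, 0, 0, 0.085, 0.15, -0.05, -0.014, 0, 0, 0]
}}

```text
clock: 2.42
tcp_pos: [0.5473, 0.0529, 0.1483]
orientation: [-2.099, 0.228, 2.116]
contact_force: [0.0, 0.3, 0.6]
grip_width: 0.0855
```

Run:
```python
from h import *
go((.550,.0545,.034),77.5); print(r.get_obs()['qvel'].round(3),r.get_obs()['contact_force'])
```

```text
tcp [0.5473 0.0529 0.1483] jaw -102.3 turn -0.2 q7 -2.18 t 2.425 | shift [ 0.1142 -0.0022 -0.0032] turn5 [ 0.031  0.091 -0.005]
[ 0.004 -0.054 -0.018 -0.069 -0.017  0.031  0.009] [0.04019275 0.33477154 0.55933552]
```

Request:
{"name": "carry_out", "arguments": {
  "targets": [0.085, 0.04, -0.002, -0.003, 0, 0, 0, 0.085, 0.08, -0.002, -0.003, 0, 0, 0, 0.085, 0.105, -0.002, -0.003, 0, 0, 0, 0.085, 0.114, -0.002, -0.003, 0, 0, 0, 0.085, 0.114, -0.002, -0.003, 0, 0, 0, 0.05, 0.114, -0.002, -0.003, 0, 0, 0, 0.045, 0.114, -0.002, -0.003, 0, 0, 0, 0.04, 0.114, -0.002, -0.003, 0, 0, 0, 0.04, 0.114, -0.002, -0.003, 0, 0, 0, 0.04, 0.114, -0.002, -0.003, 0, 0, 0],
  "squeeze": 35
}}

```text
clock: 3.68
tcp_pos: [0.5508, 0.0546, 0.0358]
orientation: [-2.101, 0.227, 2.113]
contact_force: [-1.1, -0.5, 6.4]
grip_width: 0.0533
```

Request:
{"name": "carry_out", "arguments": {
  "targets": [0.04, -0.03, 0, 0, 0, 0, 0, 0.04, -0.08, 0, 0, 0, 0, 0, 0.04, -0.13, 0, 0, 0, 0, 0, 0.04, -0.15, -0.03, 0.015, 0, 0, 0, 0.04, -0.15, -0.07, 0.03, 0, 0, 0, 0.04, -0.15, -0.11, 0.05, 0, 0, 0, 0.04, -0.15, -0.15, 0.07, 0, 0, 0, 0.04, -0.15, -0.19, 0.1, 0, 0, 0, 0.04, -0.15, -0.215, 0.13, 0, 0, 0, 0.04, -0.15, -0.225, 0.144, 0, 0, 0, 0.04, -0.15, -0.225, 0.144, 0, 0, 0, 0.04, -0.15, -0.225, 0.144, 0, 0, 0]
}}

```text
clock: 5.18
tcp_pos: [0.4604, 0.3031, 0.1865]
orientation: [-2.101, 0.231, 2.112]
contact_force: [0.3, 0.1, -2.4]
grip_width: 0.0529
```

Run:
```python
from h import *
im=r.grab_frame('scene'); t=r.grab_frame('top'); ci=r.camera_info('top')
print(r.get_obs()['contact_force'],r.get_obs()['grip_width'],r.get_obs()['qvel'].round(3))
a=cv2.resize(im[60:420,170:530],(540,540)); cv2.imwrite('pics/s2.png',a); cv2.imwrite('pics/t2.png',t)
for b in blobs(t,(5,70,60),(25,255,255),100,(160,195,206,240)): print('coaster',b[0],b[1])
go((.4568,.306,.031),77.5)
sl=t[140:215,250:330]
for n,lo,hi in(('red',(0,120,50),(8,255,255)),('yel',(20,100,60),(34,255,255)),('grn',(40,60,40),(85,255,255)),('blu',(100,90,40),(125,255,255)),('spot',(15,10,150),(40,160,255))):
  for b in blobs(t,lo,hi,8,(262,150,316,204)): print(n,b[0],b[1],b[2],onz(ci,*b[1],.012).round(4))
```

```text
[-0.02014087  0.44616415 -1.71816657] 0.05329844981361091 [-0.002  0.002 -0.006 -0.001 -0.004  0.001 -0.002]
coaster 630 [186.3 217.9]
tcp [0.4603 0.3032 0.1865] jaw -102.5 turn 0.0 q7 -2.68 t 5.275 | shift [ 0.1555 -0.0021  0.0033] turn5 [-0.003  0.059 -0.007]
red 45 [296. 186.] [289 180  15  12] [0.5419 0.0287 0.012 ]
yel 83 [276.1 168.4] [270 163  13  12] [0.585  0.0785 0.012 ]
grn 147 [279.9 188.7] [272 182  16  14] [0.5344 0.0679 0.012 ]
blu 129 [294.5 164.9] [288 158  14  15] [0.5947 0.0334 0.012 ]
```

View pics/s2.png

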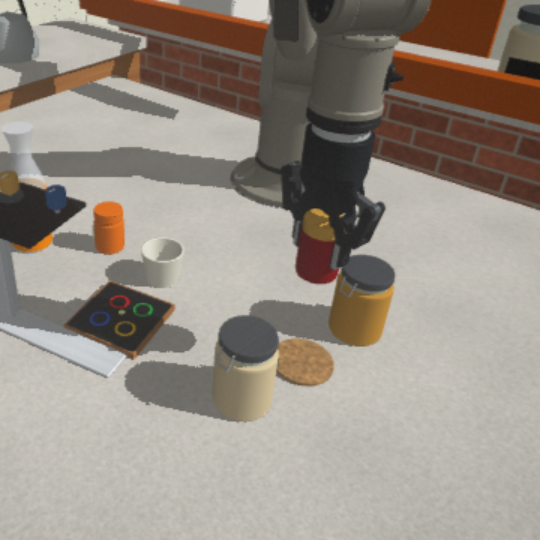

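The scene crop shows the jar hanging upright in the jaws above the coaster (crop 305,361). The slate is clear with a small spot near its middle (122,312). Lowering now.

Request:
{"name": "carry_out", "arguments": {
  "targets": [0.04, 0.04, -0.002, 0.003, 0, 0, 0, 0.04, 0.08, -0.002, 0.003, 0, 0, 0, 0.04, 0.12, -0.002, 0.003, 0, 0, 0, 0.04, 0.145, -0.002, 0.003, 0, 0, 0, 0.04, 0.151, -0.002, 0.003, 0, 0, 0, 0.04, 0.155, -0.002, 0.003, 0, 0, 0, 0.04, 0.156, -0.002, 0.003, 0, 0, 0, 0.04, 0.156, -0.002, 0.003, 0, 0, 0]
}}

```text
clock: 6.28
tcp_pos: [0.4576, 0.3061, 0.0313]
orientation: [-2.101, 0.23, 2.11]
contact_force: [-0.4, -0.4, -1.4]
grip_width: 0.0533
```

Request:
{"name": "carry_out", "arguments": {
  "targets": [0.04, 0.0015, 0, 0, 0, 0, 0, 0.04, 0.0025, 0, 0, 0, 0, 0, 0.04, 0.0025, 0, 0, 0, 0, 0]
}}

```text
clock: 6.65
tcp_pos: [0.458, 0.3064, 0.0298]
orientation: [-2.102, 0.23, 2.108]
contact_force: [-1.2, -1.7, 7.0]
grip_width: 0.0533
```

Request:
{"name": "carry_out", "arguments": {
  "targets": [0.07, 0, 0, 0, 0, 0, 0, 0.085, 0, 0, 0, 0, 0, 0, 0.085, 0, 0, 0, 0, 0, 0, 0.085, 0, 0, 0, 0, 0, 0, 0.085, -0.03, 0, 0, 0, 0, 0, 0.085, -0.07, 0, 0, 0, 0, 0, 0.085, -0.12, 0, 0, 0, 0, 0, 0.085, -0.17, 0, 0, 0, 0, 0, 0.085, -0.22, 0, 0, 0, 0, 0, 0.085, -0.27, 0, 0, 0, 0, 0, 0.085, -0.28, 0, 0, 0, 0, 0]
}}

```text
clock: 8.02
tcp_pos: [0.4599, 0.3073, 0.3135]
orientation: [-2.106, 0.226, 2.101]
contact_force: [-0.4, 0.0, 0.6]
grip_width: 0.085
```

Run:
```python
from h import *
r.grab_frame('top'); t=r.grab_frame('top'); s=r.grab_frame('scene'); cv2.imwrite('pics/t3.png',t); cv2.imwrite('pics/s3.png',s)
ci=r.camera_info('scene'); print(r.get_obs()['tcp_pos'],r.get_obs()['joints'].round(2))
for b in blobs(s,(12,90,90),(28,255,255),60,(330,200,420,330)): print('lid?',b[:3])
print('expected lid px',proj(ci,[.457,.306,.088]))
cv2.imwrite('pics/c3.png',np.hstack([cv2.resize(s[200:350,290:450],(400,375),interpolation=2),cv2.resize(s[230:300,205:295],(400,375),interpolation=2)]))
```

```text
[0.45859247 0.30574838 0.30913422] [-0.24  0.26 -0.55  1.73  0.14  1.2  -2.62]
lid? (np.int32(1460), array([395.7, 272.2]), array([364, 242,  56,  49], dtype=int32))
lid? (np.int32(402), array([373.8, 307.2]), array([355, 287,  37,  30], dtype=int32))
expected lid px (np.float64(376.80418469563347), np.float64(270.4279162478666))
```

View pics/c3.png

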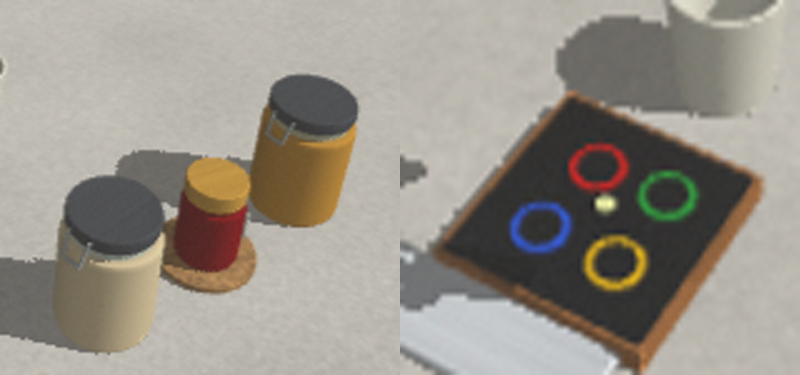

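The jar stands upright on the coaster (left panel, 210,225). The right panel shows the spot at about (606,203), outside the red ring at (599,166). Now I'll measure the spot and rings in both views.

```bash
cat >> h.py <<'E'
YAW=np.radians(12.7)
def topt(p):
    c,s=np.cos(YAW),np.sin(YAW); d=np.array(p)[:2]-[.5641,.0474]; return np.array([c*d[0]+s*d[1],-s*d[0]+c*d[1]+.155])*1000
COL={'red':((0,110,50),(9,255,255)),'yel':((20,150,60),(34,255,255)),'grn':((45,60,40),(85,255,255)),'blu':((100,90,40),(125,255,255)),'spot':((22,25,130),(36,149,255))}
def slate(name,im,box,save=None):
    ci=r.camera_info(name); x0,y0,x1,y1=box; k=4; c=cv2.resize(im[y0:y1,x0:x1],None,fx=k,fy=k,interpolation=cv2.INTER_CUBIC); res={}
    for n,(lo,hi) in COL.items():
        b=sorted(blobs(c,lo,hi,40),key=lambda b:-b[0])
        if not b: print(n,'none'); continue
        b=b[0]; x,y,w,h=b[2]; u,v=(b[1] if n=='spot' else (x+w/2-.5,y+h/2-.5)); u,v=(u+.5)/k-.5+x0,(v+.5)/k-.5+y0
        p=onz(ci,u,v,.012); res[n]=topt(p); print(name,n,b[0]//k**2,'px',round(u,1),round(v,1),'size',w/k,h/k,'world',p[:2].round(4),'pointer mm',res[n].round(1))
    if 'red' in res and 'spot' in res: print('red-spot',(res['red']-res['spot']).round(1),'slate ctr',np.mean([res[n] for n in('red','yel','grn','blu') if n in res],0).round(1))
    return res
E
python3 - <<'E'
from h import *
slate('scene',cv2.imread('pics/s3.png'),(215,240,290,293)); slate('top',cv2.imread('pics/t3.png'),(266,154,312,200))
E
```

```text
scene red 64 px 249.2 260.8 size 14.0 9.5 world [0.5464 0.0263] pointer mm [-21.9 138.3]
scene yel 63 px 253.1 278.6 size 14.25 10.25 world [0.584  0.0764] pointer mm [ 25.8 178.9]
scene grn 74 px 264.8 266.1 size 14.5 9.75 world [0.5359 0.0669] pointer mm [-23.2 180.3]
scene blu 77 px 236.2 272.0 size 14.5 10.0 world [0.5941 0.0321] pointer mm [ 25.9 133.5]
scene spot 11 px 250.8 267.5 size 4.5 3.0 world [0.5611 0.046 ] pointer mm [ -3.2 154.3]
red-spot [-18.7 -16. ] slate ctr [  1.7 157.7]
top red 42 px 297.8 185.4 size 12.0 12.25 world [0.5435 0.0245] pointer mm [-25.1 137.2]
top yel 101 px 276.4 168.2 size 14.25 14.0 world [0.5854 0.0778] pointer mm [ 27.5 180. ]
top grn 165 px 279.8 187.9 size 16.0 15.75 world [0.5364 0.0683] pointer mm [-22.4 181.5]
top blu 179 px 294.5 164.9 size 16.5 15.75 world [0.5948 0.0334] pointer mm [ 26.9 134.6]
top spot 11 px 287.6 176.8 size 3.75 3.75 world [0.5643 0.0498] pointer mm [  0.7 157.3]
red-spot [-25.8 -20.1] slate ctr [  1.7 158.3]
```

Red ring minus spot is about (-21,-17) mm in the pointer's axes. That means blue about -1.45 rad and brass about -1.2 rad, both clockwise. Blue goes first.

Run:
```python
from h import *
go((.5875,-.0535,.29),-55)
```

```text
tcp [0.4586 0.3057 0.3091] jaw -102.5 turn 47.5 q7 -2.62 t 8.175 | shift [ 0.0184  0.3227 -0.2039] turn5 [-9.507  0.034  0.018]
```

Request:
{"name": "carry_out", "arguments": {
  "targets": [0.06, 0.003, 0.035, -0.022, -1, 0, 0, 0.06, 0.006, 0.075, -0.048, -2.2, 0, 0, 0.06, 0.009, 0.115, -0.073, -3.5, 0, 0, 0.06, 0.012, 0.155, -0.098, -4.8, 0, 0, 0.06, 0.015, 0.195, -0.123, -6, 0, 0, 0.06, 0.018, 0.235, -0.148, -7.2, 0, 0, 0.06, 0.018, 0.275, -0.174, -8.4, 0, 0, 0.06, 0.018, 0.305, -0.193, -9.2, 0, 0, 0.06, 0.018, 0.32, -0.202, -9.5, 0, 0, 0.06, 0.018, 0.323, -0.204, -9.5, 0, 0, 0.06, 0.018, 0.323, -0.204, -9.5, 0, 0, 0.06, 0.018, 0.323, -0.204, -9.5, 0, 0]
}}

```text
clock: 9.68
tcp_pos: [0.5872, -0.0524, 0.2901]
orientation: [1.869, 0.594, -1.876]
contact_force: [-0.2, -0.4, -0.5]
grip_width: 0.06
```

```bash
cat >> h.py <<'E'
def knob(name,lo,hi,guess,z=.204,save=None):
    ci=r.camera_info('wrist'); o=r.get_obs(); im=r.grab_frame('wrist')
    if save: cv2.imwrite(save,im)
    g=proj(ci,[*guess,z]); print(name,'pred px',np.round(g,1),'qvel',np.abs(o['qvel']).max().round(3))
    for b in blobs(im,lo,hi,150):
        if np.hypot(*(b[1]-np.array(g)))<70:
            x,y,w,h=b[2]; print(name,b[0],b[1],b[2],[onz(ci,*b[1],q)[:2].round(4) for q in(.19,.204)])
    return ci,im
BLUE=((100,90,40),(125,255,255)); BRASS=((14,110,80),(30,255,255))
E
python3 - <<'E'
from h import *
knob('blue',*BLUE,(.5875,-.0535),save='pics/w4.png'); knob('brass',*BRASS,(.6073,-.1413))
go((.5875,-.0535,.171),-55)
E
```

```text
blue pred px [282.5 215.4] qvel 0.005
blue 1663 [283.1 212. ] [261 187  46  50] [array([ 0.5864, -0.0548]), array([ 0.5897, -0.0525])]
brass pred px [400.9 262.3] qvel 0.004
brass 1538 [395.5 256.5] [373 233  48  49] [array([ 0.6063, -0.1428]), array([ 0.6085, -0.1354])]
brass 719 [344.3 301.3] [332 278  24  61] [array([ 0.5551, -0.1347]), array([ 0.5602, -0.1278])]
tcp [ 0.5874 -0.0527  0.2904] jaw -55.0 turn -0.0 q7 -1.11 t 9.775 | shift [1.194e-01 1.100e-03 1.000e-04] turn5 [0.01  0.023 0.031]
```

View pics/w4.png

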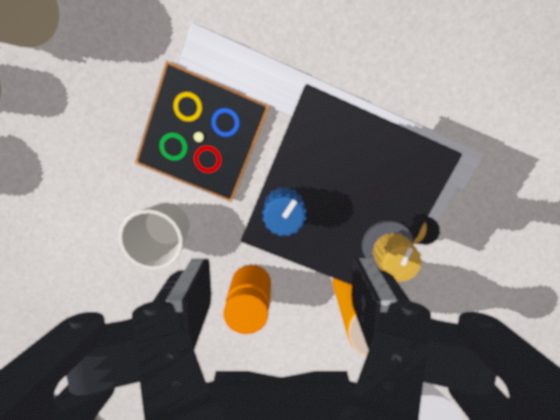

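The wrist view shows the spot at (198,137) at the slate centre, with the red ring at (207,159). The blue knob is at (283,212) and brass at (397,257). The measured knob centre agrees with the pointer frame to about 1 mm, so I'll descend.

Request:
{"name": "carry_out", "arguments": {
  "targets": [0.06, 0.03, 0.001, 0, 0, 0, 0, 0.06, 0.07, 0.001, 0, 0, 0, 0, 0.06, 0.1, 0.001, 0, 0, 0, 0, 0.06, 0.114, 0.001, 0, 0, 0, 0, 0.06, 0.118, 0.001, 0, 0, 0, 0, 0.02, 0.118, 0.001, 0, 0, 0, 0, 0.02, 0.118, 0.001, 0, 0, 0, 0, 0.02, 0.118, 0.001, 0, 0, 0, 0, 0.02, 0.118, 0.001, 0, 0, 0, 0],
  "squeeze": 30
}}

```text
clock: 10.9
tcp_pos: [0.5884, -0.0534, 0.1737]
orientation: [1.872, 0.592, -1.873]
contact_force: [-1.3, -0.1, 6.3]
grip_width: 0.0271
```

Run:
```python
from h import *
o=r.get_obs(); print(o['grip_width'],o['contact_force'],o['moment'],o['joints'].round(2)); go((.5875,-.0535,.172),-55)
r.camera_info
slate('scene',r.grab_frame('scene'),(215,240,290,293))
```

```text
0.02711898989210637 [-1.25025109 -0.14422164  6.30819614] [-0.08534055  0.16283917  0.01627685] [ 0.33  0.44 -0.44  1.79  0.22  0.96 -1.17]
tcp [ 0.5884 -0.0534  0.1737] jaw -55.0 turn -0.0 q7 -1.17 t 10.9 | shift [ 0.0017 -0.0004  0.0008] turn5 [0.009 0.004 0.014]
scene red 63 px 249.2 260.8 size 14.0 9.5 world [0.5464 0.0263] pointer mm [-21.9 138.3]
scene yel 63 px 253.1 278.6 size 14.25 10.25 world [0.584  0.0764] pointer mm [ 25.8 178.9]
scene grn 74 px 264.8 266.1 size 14.5 9.75 world [0.5359 0.0669] pointer mm [-23.2 180.3]
scene blu 76 px 236.2 272.0 size 14.5 10.0 world [0.5941 0.0321] pointer mm [ 25.9 133.5]
scene spot 11 px 250.8 267.5 size 4.5 3.0 world [0.5611 0.0461] pointer mm [ -3.2 154.4]
red-spot [-18.7 -16.1] slate ctr [  1.7 157.7]
```

Request:
{"name": "carry_out", "arguments": {
  "targets": [0.02, 0, 0, 0, 1.5, 0, 0, 0.02, 0, 0, 0, 3, 0, 0, 0.02, 0, 0, 0, 4.5, 0, 0, 0.02, 0, 0, 0, 6, 0, 0, 0.02, 0, 0, 0, 7.5, 0, 0, 0.02, 0, 0, 0, 9, 0, 0, 0.02, 0, 0, 0, 10.5, 0, 0, 0.02, 0, 0, 0, 12, 0, 0, 0.02, 0, 0, 0, 13.5, 0, 0, 0.02, 0, 0, 0, 15, 0, 0, 0.02, 0, 0, 0, 15.6, 0, 0, 0.02, 0, 0, 0, 15.6, 0, 0]
}}

```text
clock: 12.45
tcp_pos: [0.5884, -0.0542, 0.1738]
orientation: [-1.783, 0.702, 1.784]
contact_force: [-1.2, -2.8, -0.5]
grip_width: 0.0268
```

Run:
```python
from h import *
o=r.get_obs(); print(o['grip_width'],o['contact_force'],o['moment'],o['joints'].round(2)); go((.5875,-.0535,.172),-55)
slate('scene',r.grab_frame('scene'),(215,240,290,293))
```

```text
0.026839563638562835 [-1.1647982  -2.80622445 -0.53909854] [-0.51005067 -0.04198213  0.00706592] [ 0.1   0.41 -0.15  1.81  0.07  0.93 -2.4 ]
tcp [ 0.5884 -0.0542  0.1738] jaw -133.0 turn 78.0 q7 -2.4 t 12.45 | shift [0.0018 0.0001 0.0012] turn5 [-1.5594e+01  1.0000e-02 -3.0000e-03]
scene red 55 px 249.2 260.8 size 14.0 9.5 world [0.5464 0.0263] pointer mm [-21.9 138.3]
scene yel 63 px 253.1 278.6 size 14.25 10.25 world [0.584  0.0764] pointer mm [ 25.8 178.9]
scene grn 73 px 264.8 266.1 size 14.5 9.75 world [0.5359 0.0669] pointer mm [-23.2 180.3]
scene blu 76 px 236.2 272.0 size 14.5 10.0 world [0.5941 0.0321] pointer mm [ 25.9 133.5]
scene spot 9 px 254.7 262.7 size 4.5 2.75 world [0.5428 0.041 ] pointer mm [-22.2 153.4]
red-spot [  0.2 -15.1] slate ctr [  1.7 157.7]
```

The spot moved 19 mm as predicted, and its x now matches the red ring. Next is the brass screw: release, rise, go over to it and turn the jaws back.

Request:
{"name": "carry_out", "arguments": {
  "targets": [0.06, 0, 0, 0, 0, 0, 0, 0.06, 0, 0, 0, 0, 0, 0, 0.06, -0.035, 0, 0, 0, 0, 0, 0.06, -0.075, 0, 0, -1.6, 0, 0, 0.06, -0.1, 0.005, -0.008, -3.4, 0, 0, 0.06, -0.106, 0.013, -0.02, -5.2, 0, 0, 0.06, -0.106, 0.022, -0.033, -7, 0, 0, 0.06, -0.106, 0.03, -0.045, -8.8, 0, 0, 0.06, -0.106, 0.04, -0.058, -10.6, 0, 0, 0.06, -0.106, 0.047, -0.069, -12.4, 0, 0, 0.06, -0.106, 0.05, -0.0735, -14, 0, 0, 0.06, -0.106, 0.0505, -0.0735, -14.6, 0, 0]
}}

```text
clock: 14.0
tcp_pos: [0.6079, -0.1416, 0.2797]
orientation: [1.924, 0.52, -1.926]
contact_force: [0.2, 0.4, -0.4]
grip_width: 0.06
```

Run:
```python
from h import *
r.grab_frame('top'); r.grab_frame('top')
knob('brass',*BRASS,(.6078,-.1413),save='pics/w5.png'); knob('blue',*BLUE,(.588,-.0535))
s=r.grab_frame('scene'); slate('scene',s,(215,240,290,293))
go((.6078,-.1413,.172),-60)
```

```text
brass pred px [280.7 219.9] qvel 0.046
brass 3793 [295.6 243. ] [258 193  89 115] [array([ 0.5946, -0.161 ]), array([ 0.599 , -0.1578])]
blue pred px [143.7 179. ] qvel 0.013
blue 2036 [150.8 176.3] [123 152  57  52] [array([ 0.587 , -0.0534]), array([ 0.5918, -0.0566])]
scene red 56 px 249.2 260.8 size 14.0 9.5 world [0.5464 0.0263] pointer mm [-21.9 138.3]
scene yel 62 px 253.1 278.6 size 14.25 10.25 world [0.584  0.0764] pointer mm [ 25.8 178.9]
scene grn 74 px 264.9 266.1 size 14.75 9.75 world [0.5357 0.0672] pointer mm [-23.4 180.5]
scene blu 76 px 236.2 272.0 size 14.5 10.0 world [0.5941 0.0321] pointer mm [ 25.9 133.5]
scene spot 9 px 254.7 262.7 size 4.5 3.0 world [0.5428 0.041 ] pointer mm [-22.2 153.4]
red-spot [  0.2 -15.1] slate ctr [  1.6 157.8]
tcp [ 0.6079 -0.1409  0.2798] jaw -60.0 turn -0.0 q7 -1.03 t 14.25 | shift [0.1078 0.0004 0.0002] turn5 [0.008 0.008 0.007]
```

View pics/w5.png

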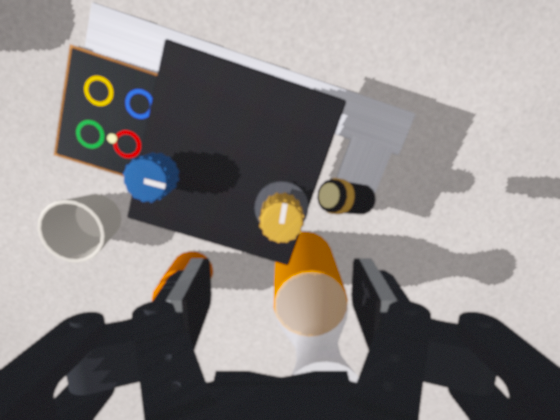

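The brass knob sits at (283,217), centred under the jaws. The carafe neck at (320,345) is well off to the side. The spot (112,138) now lies beside the red ring (126,144). Descending and gripping.

Request:
{"name": "carry_out", "arguments": {
  "targets": [0.06, 0.03, 0, 0, 0, 0, 0, 0.06, 0.065, 0, 0, 0, 0, 0, 0.06, 0.095, 0, 0, 0, 0, 0, 0.06, 0.104, 0, 0, 0, 0, 0, 0.06, 0.107, 0, 0, 0, 0, 0, 0.02, 0.107, 0, 0, 0, 0, 0, 0.02, 0.107, 0, 0, 0, 0, 0, 0.02, 0.107, 0, 0, 0, 0, 0, 0.02, 0.107, 0, 0, 0, 0, 0],
  "squeeze": 30
}}

```text
clock: 15.38
tcp_pos: [0.6085, -0.1409, 0.1741]
orientation: [1.927, 0.516, -1.925]
contact_force: [-1.4, 0.9, 5.9]
grip_width: 0.0273
```

Request:
{"name": "carry_out", "arguments": {
  "targets": [0.02, 0, 0, 0, 1.5, 0, 0, 0.02, 0, 0, 0, 3, 0, 0, 0.02, 0, 0, 0, 4.5, 0, 0, 0.02, 0, 0, 0, 6, 0, 0, 0.02, 0, 0, 0, 7.5, 0, 0, 0.02, 0, 0, 0, 9, 0, 0, 0.02, 0, 0, 0, 10.5, 0, 0, 0.02, 0, 0, 0, 12, 0, 0, 0.02, 0, 0, 0, 12.6, 0, 0, 0.02, 0, 0, 0, 12.6, 0, 0]
}}

```text
clock: 16.62
tcp_pos: [0.6085, -0.1427, 0.1743]
orientation: [-1.897, 0.563, 1.893]
contact_force: [0.9, -5.6, -1.2]
grip_width: 0.0272
```

Run:
```python
from h import *
o=r.get_obs(); print(o['grip_width'],o['contact_force'],o['moment'],o['joints'].round(2)); go((.6078,-.1413,.172),-60)
s=r.grab_frame('scene'); slate('scene',s,(215,240,290,293)); cv2.imwrite('pics/s6.png',s)
```

```text
0.027162651693443184 [ 0.9047949  -5.61735638 -1.24809273] [-1.07727884 -0.13608125  0.01570722] [ 0.19  0.45 -0.08  1.73  0.05  0.96 -2.06]
tcp [ 0.6085 -0.1427  0.1743] jaw -123.0 turn 63.0 q7 -2.06 t 16.625 | shift [ 0.0022 -0.0008  0.0013] turn5 [-12.603  -0.018  -0.027]
scene red 64 px 249.2 260.8 size 14.0 9.5 world [0.5464 0.0263] pointer mm [-21.9 138.3]
scene yel 62 px 253.0 278.6 size 14.0 10.25 world [0.5842 0.0762] pointer mm [ 26.  178.7]
scene grn 74 px 264.8 266.1 size 14.5 9.75 world [0.5359 0.0669] pointer mm [-23.2 180.3]
scene blu 76 px 236.2 272.0 size 14.5 10.0 world [0.5941 0.0321] pointer mm [ 25.9 133.5]
scene spot 10 px 248.8 261.0 size 4.5 3.0 world [0.5476 0.026 ] pointer mm [-20.8 137.8]
red-spot [-1.1  0.5] slate ctr [  1.7 157.7]
```

Request:
{"name": "carry_out", "arguments": {
  "targets": [0.06, 0, 0, 0, 0, 0, 0, 0.06, 0, 0, 0, 0, 0, 0, 0.06, 0, 0, 0, 0, 0, 0, 0.06, -0.03, 0, 0, 0, 0, 0, 0.06, -0.07, 0, 0, 0, 0, 0, 0.06, -0.11, 0, 0, 0, 0, 0, 0.06, -0.15, 0, 0, 0, 0, 0, 0.06, -0.16, 0, 0, 0, 0, 0, 0.06, -0.16, 0, 0, 0, 0, 0, 0.06, -0.16, 0, 0, 0, 0, 0]
}}

```text
clock: 17.92
tcp_pos: [0.6075, -0.1421, 0.3323]
orientation: [-1.895, 0.563, 1.896]
contact_force: [0.8, -0.1, -0.5]
grip_width: 0.0602
```

Run:
```python
from h import *
s=r.grab_frame('scene'); slate('scene',s,(215,240,290,293))
o=r.get_obs(); print(o['clock'],np.abs(o['qvel']).max(),o['tcp_pos'])
cv2.imwrite('pics/c7.png',np.hstack([cv2.resize(s[130:350,130:450],(480,330)),cv2.resize(s[240:295,215:290],(320,330),interpolation=2)]))
a=cv2.imread('pics/s3.png'); d=cv2.absdiff(a,s).max(2)
for n,x0,y0,x1,y1 in(('cup',262,218,296,250),('cereals+jam',310,225,440,345),('decoy',230,192,256,230)): print(n,(d[y0:y1,x0:x1]>40).sum())
```

```text
scene red 65 px 249.2 260.8 size 14.0 9.5 world [0.5464 0.0263] pointer mm [-21.9 138.3]
scene yel 62 px 253.1 278.6 size 14.25 10.25 world [0.584  0.0764] pointer mm [ 25.8 178.9]
scene grn 74 px 264.8 266.1 size 14.5 9.75 world [0.5359 0.0669] pointer mm [-23.2 180.3]
scene blu 76 px 236.2 272.0 size 14.5 10.0 world [0.5941 0.0321] pointer mm [ 25.9 133.5]
scene spot 10 px 248.8 261.0 size 4.5 3.0 world [0.5477 0.026 ] pointer mm [-20.7 137.7]
red-spot [-1.2  0.6] slate ctr [  1.7 157.7]
17.975 0.0037081202806605947 [ 0.60748489 -0.14213992  0.33233436]
cup 0
cereals+jam 0
decoy 0
```

View pics/c7.png

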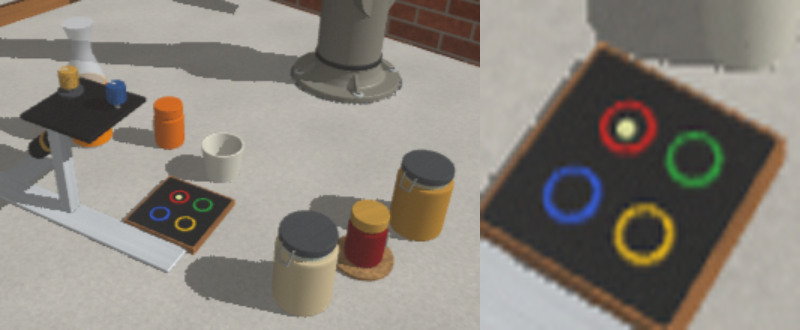

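The spot (right panel, 627,128) lies in the middle of the red ring. The jam stands on the coaster at left (367,235), the carafe is standing at (80,60), and the arm is clear. Handing in.

```bash
python3 -c "
from bench import r
r.hand_in()"
```

```text
the job is handed in; nothing more can be done
```

The job is done and handed in at about 18 s of the 72 s allowed. I put the jam jar upright on its coaster first. Then I turned the blue screw 78° clockwise and the brass screw 63° clockwise.

- **Spot:** after release it lay about 1.3 mm from the red ring's centre, against a margin of about 6.5 mm.
- **Jam jar, cereal jars and cup:** the scene picture did not change from just after the jar was placed to the end, and the jar is seen upright on the coaster. For the time before that I only looked at the pictures and saw no shift.
- **Carafe:** it is still standing in the last picture, but I did not measure its position.
- **Arm:** it was raised clear and at rest, touching nothing. The highest force I read was about 7 N.
- **Disagreements:**
  - The first wrist measurements came while the arm was still settling and were up to 10 mm off, so I repeated them.
  - The top view put the distance from spot to red ring 4–7 mm larger than the scene view, because its mask caught only part of the ring. I used about the scene value, and the spot then moved as expected.

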